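# Gauge a blind bore and park the gauge with its reading

## Robot

A 6-joint arm with a two-finger parallel gripper is mounted at the origin on a cart in front of the work surface, level with it; the furniture and walls round the work are solid. World frame = base frame: x ahead of the robot, y to its left, z up, the work surface at z = 0. Lengths are in m, angles in rad, forces in N, time in s.
With the tool pointing down it reaches from about 0.375 to 0.9 m from the base axis. Payload 3.1 kg.
Tool frame: the origin (TCP) lies at the centre of the arm's flange, where the gripper is bolted on; the fingertips stand 182 mm ahead of it and the grasp point (between the pads) lies 164 mm ahead of it; z points along the fingers, y is the line along which they close (so a half turn about z gives the same grasp; the last joint's range is limited). The gripper opens to 87 mm and grips with 3 to 60 N. Pads are 19 mm wide; open, the fingers measure 117 mm over their backs; the gripper's body (75 mm by 190 mm) begins 51 mm behind the grasp point.
Start: joints at [-1.319, 0.527, 1.433, -0, 1.181, -0.178], TCP at [0.26, -0.568, 0.405] pointing down, gripper open.
Joint ranges: [-3.08, 3.08], [-0.75, 2.2], [0.22, 2.44], [-1.43, 4.57], [0, 2.65], [-2.85, 2.85]. Speed limits (rad/s): [2.79, 2.79, 3.14, 3.14, 3.14, 3.14].

## Interface

Orientations are given as a unit quaternion [x, y, z, w].
In Python, from rig import * gives the robot as it stands.
- The arm moves only by the tool move_arm, never from a script. Its argument "commands" is a list that holds one entry, the list of rows, each a list of 6 numbers: the shift along the tool's x, y, z in units of 40 mm (1.0 is 40 mm), then the turn, a rotation vector about the tool's x, y, z in rad. A call has 1 to 12 rows; each row is the pose to reach, as a shift and turn from the pose commanded when the call began, along the tool's axes at that moment; what a row does not reach only later rows make up. A row lasts 1/8 s, in which the tool goes at most 62.5 mm and 10.7 degrees, less where a joint would pass 70% of its speed; a pose out of reach is approached as far as the arm can. A call with a gripper value outside its range is refused whole. "claw" is the closure, from -1 (fully open) to 1 (shut), so that 0 is half open, set as the call begins (left out, the last holds). The fingers move at their own pace and stop on an object; "squeeze" is the grip in N (left out, the last holds). Time passes only in rows, so rows that repeat a pose let the fingers close. It gives the time, the measured TCP pose, the force, the opening and the grip force at its end, in the units of the state.
- get_obs(): the state, without advancing time (a new reading comes with each control period).
- camera(name): name is "side" or "top" or "wrist"; returns a dict with "pixels" (480x640x3 uint8, blue, green, red), "range_z" (480x640 float32, m along the optical axis (not along the pixel's ray), 0 where there is no reading), "camera_matrix" (3x3 intrinsics, pixels), "extrinsics" (4x4, takes a point from world to camera coordinates). Camera axes: x right, y up, looking along -z (the intrinsics and any distortion apply to the point x, -y, -z); pixel columns grow to the right and rows downward; lengths in m; the calibration is good to about 2 mm. A picture is of the moment at which its call begins.
- hand_in(): hands the job in; it is judged then, once.
The state is a dict: "time": time; "q": joint angles; "joint_velocities": joint speeds; "joint_torque": joint torques, N m; "position": TCP position; "tool_rot": TCP orientation; "ft_force": force on the tool from outside, world axes, zero at the start; "moment": the same for the moment, N m; "grip_width": finger opening in m; "grip_force": force on a finger pad.
Only numpy, scipy, OpenCV 4.12 (cv2) and the standard library are available. Lean on these libraries where they do the work, as an engineer would, in place of code of your own. Each camera call takes 0.05 s, during which the arm holds its last target. There are 200 camera calls.

## Task

Measure how deep the blind bore in the wooden block is with the depth gauge: take the gauge off its rest by the grip on top of its rod, set its foot flat on the block over the bore and lower the rod gently until it touches the bottom. Then put the gauge back upright on its rest with that reading unchanged and let go, leaving the other things alone.

Things in the scene. Friction and masses are not known exactly. Their poses are not given: they have to be found in the camera images.
- depth_gauge: Loose depth gauge, about 0.2 kg: a flat steel foot 34 x 100 x 14 mm (x, y, z) with a low brass boss, and an 8 mm aluminium rod upright through its middle. Origin: centre of the foot's underside, z up along the rod. Lift it by the grip on the rod: the foot hangs from the rod by friction.
- gauge_rod (a joint): Travel of the rod through the foot, the gauge's reading: 0 m = tip flush with the foot's underside, growing as the rod goes down, at most 0.060; 0 to 0.010 at the start. It slides stiffly, with about 5 N of friction, and stays where it is put; with the foot standing on something, pressing the grip harder than that drives the rod further out.
- gauge_grip (a point): Centre of the black square grip on top of the rod, 20 x 20 mm across and 28 mm high, sides parallel to the foot's. It lies 110 mm above the rod's tip, so 110 mm less the reading above the foot's underside.
- gauge_tip (a point): The tip of the rod, at its lower end on its axis.
- bored_block: The fixed wooden block with the bore, 100 x 120 x 75 mm (x, y, z), origin at the centre of its underside on the bench. Its top is flat, with thin pencilled centre lines crossing at the bore.
- bore_mouth (a point): Centre of the mouth of the bore, in the middle of the block's top, 75 mm above the bench. The bore is upright, of 13 mm diameter, with a flat hard bottom; its depth is not known, somewhere between 25 and 50 mm. Pressing harder than 25 N would mar the wood.
- gauge_rest: The fixed wooden rest of the gauge: a sole with two upright cheeks, each 56 x 24 mm (x, y), at y = -38 and +38 mm, leaving a gap of 52 mm between them for the rod. Origin at the centre of its underside on the bench. The foot lies across both cheeks, its long side along the rest's y, rod in the gap.
- rest_seat (a point): Centre of the rest's seat, midway between the flat tops of the cheeks on which the foot lies, 75 mm above the bench (the gap below it is 65 mm deep). Lips 4 mm high stand at the front and back ends of the cheeks and leave 46 mm in x for the 34 mm foot.
- wax_tin: Bystander: round yellowish tin, 67 mm across and 30 mm high; origin at the centre of its underside.
- jar_chalk: Bystander: lidded glass jar, 60 mm across and 78 mm high; origin at the centre of its underside.
- pencil_red: Bystander: red pencil, 8 x 152 x 7 mm, lying; origin under its middle.
Mind the look-alikes: they are no part of the job. Of the things that look like the depth_gauge, the largest one is meant.

How it is judged:
By the outcome, as a careful person would: the job done as asked, in the order asked, and still so for the second after the job is handed in, with the robot touching nothing.
It also fails if it takes over 58 s, if anything falls off the work surface, if the arm or the gripper's body presses on something with over 40 N, if the wrist force passes 120 N, or if a joint passes its speed limit or range.

## Working session

There is one attempt and no reset: what is moved stays moved. The work goes in short steps, Python scripts to look and compute and a tool call to move; the robot and the scene stay as the last step left them, time stands still between calls to the robot, and variables do not carry over. Pictures are saved under pics/ and viewed, at most 10 in all, crops included, and the job is handed in when it is done.

Besides the shell and the picture viewer there is one more tool, called after "Request:" as a command line: name --argument value ..., lists and objects as JSON in quotes. move_arm: Moves the arm, as the interface text tells. Its arguments: {"type":"object","properties":{"commands":{"type":"array","items":{"type":"array","items":{"type":"array","items":{"type":"number"}}}},"claw":{"type":"number"},"squeeze":{"type":"number"}},"required":["commands"]}

```bash
mkdir -p pics; cat > h.py <<'E'
from rig import *
import numpy as np, cv2
from scipy.spatial.transform import Rotation as R
def snap(n,f):
    c=camera(n); cv2.imwrite(f'pics/{f}.png',c['pixels']); np.savez(f'{f}.npz',**c); return c
def load(f): return dict(np.load(f'{f}.npz'))
def world(c,u,v,z=None):
    """pixel -> world by depth, or on the plane z"""
    K=c['camera_matrix'];E=c['extrinsics']
    d=np.array([(u-K[0,2])/K[0,0],-(v-K[1,2])/K[1,1],-1.])
    Rt=E[:3,:3].T; o=-Rt@E[:3,3]; w=Rt@d
    s=c['range_z'][int(round(v)),int(round(u))] if z is None else (z-o[2])/w[2]
    return o+s*w
def delta(p):
    """world grasp-point target -> tool units"""
    o=get_obs(); r=R.from_quat(o['tool_rot'])
    g=np.array(o['position'])+r.apply([0,0,.164])
    return r.inv().apply(np.array(p)-g)/.04
E
python3 - <<'E'
from h import *
a=snap('top','top1');b=snap('side','side1')
print(get_obs());print(a['camera_matrix'],a['extrinsics'])
E
```

```text
{'time': 0.1, 'q': array([-1.31949063e+00,  5.28360915e-01,  1.43374538e+00, -1.87301299e-05,
        1.18139728e+00, -1.78505514e-01]), 'joint_velocities': array([-0.00136132, -0.00111554, -0.00296915, -0.00010079,  0.00031405,
        0.00081667]), 'joint_torque': array([ 7.14784528e-04, -4.40984809e+01, -1.77151072e+01,  6.34855963e-02,
        5.33721037e-02, -4.68490680e-05]), 'position': array([ 0.2603829 , -0.56784768,  0.40388586]), 'tool_rot': array([ 9.76995322e-01,  2.13258592e-01, -4.34260725e-05, -9.54514274e-04]), 'ft_force': array([ 0.06834897, -0.95491804, -0.70609487]), 'moment': array([-0.01875984, -0.01180142, -0.02005538]), 'grip_force': 0.0, 'grip_width': 0.08693992516733408}
[[493.80319096   0.         317.83539549]
 [  0.         493.80319096 237.26866963]
 [  0.           0.           1.        ]] [[-0.14326977 -0.9896818  -0.00192349 -0.03109935]
 [ 0.96024821 -0.13947882  0.24180371 -0.63691786]
 [-0.23957702  0.03279614  0.97032328 -0.85491585]
 [ 0.          0.          0.          1.        ]]
```

View pics/top1.png

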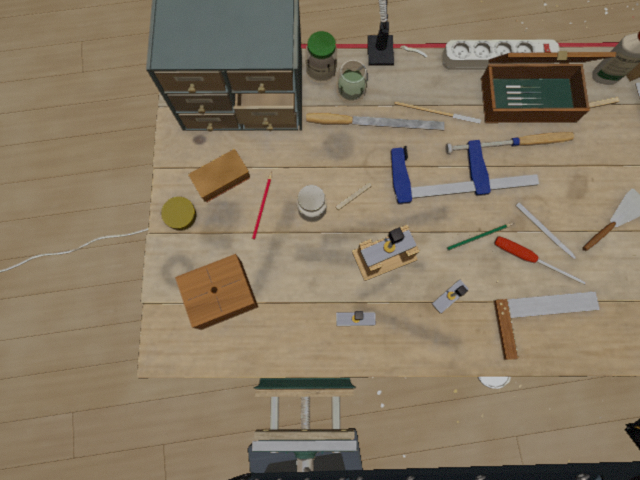

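View pics/side1.png

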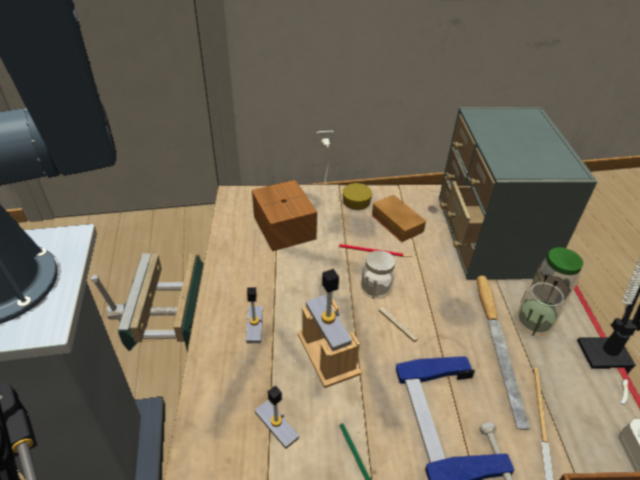

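The top view shows the gauge on its rest with its grip at about (396,236), and the bore at about (214,290). In the side view the grip is at about (331,280) and the bore at about (284,200). The two small gauges are the look-alikes. I'll enlarge both views.

```bash
python3 - <<'E'
import cv2,numpy as np
a=cv2.imread('pics/top1.png');b=cv2.imread('pics/side1.png')
f=lambda i,x,y,w,h:cv2.resize(i[y:y+h,x:x+w],(400,300),interpolation=cv2.INTER_CUBIC)
# scale 4 for each
m=np.vstack([np.hstack([f(a,340,215,100,75),f(a,165,250,100,75)]),np.hstack([f(b,280,260,100,75),f(b,240,170,100,75)])])
cv2.imwrite('pics/crop1.png',m)
from h import *
t=load('top1');s=load('side1')
for c,u,v in [(t,396,235),(t,404,250),(t,214,280),(t,225,290),(s,331,277),(s,276,197),(s,325,315)]: print(u,v,world(c,u,v).round(4))
E
```

```text
396 235 [ 0.5832 -0.2469  0.1912]
404 250 [ 0.5761 -0.2764  0.089 ]
214 280 [0.5735 0.0803 0.0748]
225 290 [0.5519 0.0618 0.0752]
331 277 [ 0.5818 -0.2539  0.1904]
276 197 [0.5388 0.0962 0.0752]
325 315 [ 0.5772 -0.2478  0.0994]
```

View pics/crop1.png

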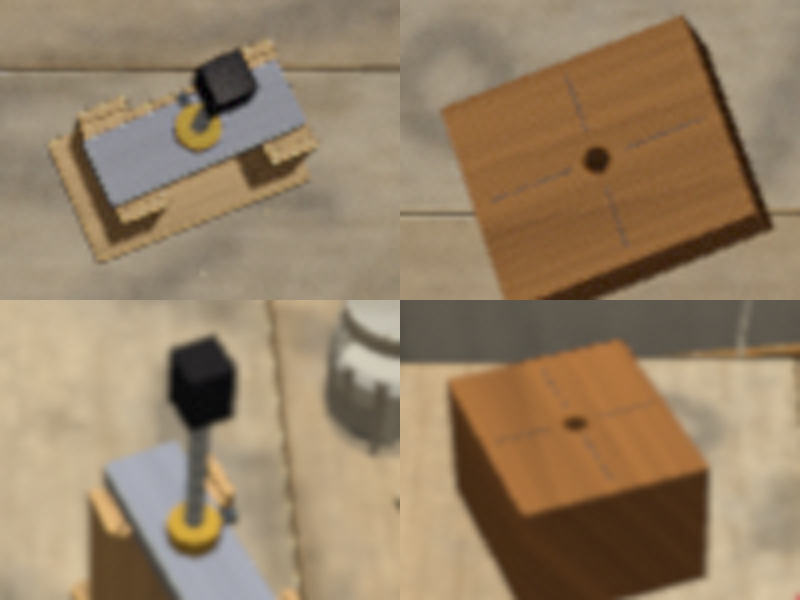

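The crop shows the grip top centre near (221,73), the boss at (199,127) and the bore at (197,159) in the top panels. In the side panels the grip top is near (203,57) and the bore at (175,123). Each panel is at 4x.

```bash
python3 - <<'E'
from h import *
t=load('top1');s=load('side1')
T=lambda x,y,ox,oy:(ox+x/4,oy+y/4)
def P(c):
    K=c['camera_matrix'];E=c['extrinsics'];return K@np.diag([1,-1,-1])@E[:3]
def tri(a,b):
    X=cv2.triangulatePoints(P(t),P(s),np.array(a,float),np.array(b,float));return (X[:3]/X[3]).ravel().round(4)
print('grip top',tri(T(221,73,340,215),T(203,57,280,260)))
print('boss',tri(T(199,127,340,215),T(194,228,280,260)))
print('bore',tri(T(197,159,165,250),T(175,123,240,170)))
print('grip@.191',world(t,*T(221,73,340,215),.191),world(s,*T(203,57,280,260),.191))
print('boss@.095',world(t,*T(199,127,340,215),.095),world(s,*T(194,228,280,260),.095))
print('bore@.075',world(t,*T(197,159,165,250),.075),world(s,*T(175,123,240,170),.075))
def yaw(a,b,o,z):
    d=world(t,*T(*a,*o),z)-world(t,*T(*b,*o),z);return np.degrees(np.arctan2(d[1],d[0]))
print(yaw((85,140),(275,62),(340,215),.089),yaw((118,208),(305,125),(340,215),.089))
print('block',yaw((90,200),(300,120),(165,250),.075),yaw((168,75),(227,245),(165,250),.075))
print('sole',yaw((50,147),(102,262),(340,215),.01))
r=R.from_quat(get_obs()['tool_rot']);print(r.as_matrix().round(3))
E
```

```text
grip top [ 0.5848 -0.2466  0.1889]
boss [ 0.5834 -0.25    0.0965]
bore [0.5541 0.0813 0.0753]
grip@.191 [ 0.5863498  -0.24627517  0.191     ] [ 0.58233828 -0.24900083  0.191     ]
boss@.095 [ 0.58478488 -0.25032639  0.095     ] [ 0.58269401 -0.24900004  0.095     ]
bore@.075 [0.555237   0.08146225 0.075     ] [0.55320138 0.08149541 0.075     ]
104.3649005085361 105.76698551278298
block 103.04887757009838 13.391350795761968
sole 14.781289999728186
[[ 0.909  0.417 -0.   ]
 [ 0.417 -0.909  0.002]
 [ 0.    -0.002 -1.   ]]
```

```bash
python3 - <<'E'
from h import *
print(delta([.5845,-.248,.25]))
E
```

```text
[10.69671414 -3.88507747 -0.2420813 ]
```

Request:
move_arm --commands '[[[1.4, -0.5, -0.3, 0, 0, 0.08], [2.8, -1.0, -0.3, 0, 0, 0.168], [4.2, -1.5, -0.3, 0, 0, 0.168], [5.6, -2.0, -0.3, 0, 0, 0.168], [7.0, -2.5, -0.3, 0, 0, 0.168], [8.4, -3.05, -0.3, 0, 0, 0.168], [9.7, -3.5, -0.3, 0, 0, 0.168], [10.5, -3.82, -0.3, 0, 0, 0.168], [10.7, -3.89, -0.3, 0, 0, 0.168], [10.7, -3.89, -0.3, 0, 0, 0.168], [10.7, -3.89, -0.3, 0, 0, 0.168]]]' --claw -1 --squeeze 40

```text
time: 1.48
position: [0.5838, -0.2495, 0.4166]
tool_rot: [0.992, 0.13, -0.0, -0.0]
ft_force: [-0.4, 0.4, 0.7]
grip_width: 0.087
grip_force: 0.0
```

```bash
python3 - <<'E'
from h import *
c=snap('wrist','w1')
o=get_obs();r=R.from_quat(o['tool_rot']);print(o['position'],r.apply([0,0,.164])+o['position'],r.as_matrix().round(3))
E
```

```text
[ 0.58380707 -0.24960229  0.41665851] [ 0.5837008  -0.24961856  0.25265854] [[ 0.966  0.257 -0.001]
 [ 0.257 -0.966 -0.   ]
 [-0.001 -0.    -1.   ]]
```

View pics/w1.png

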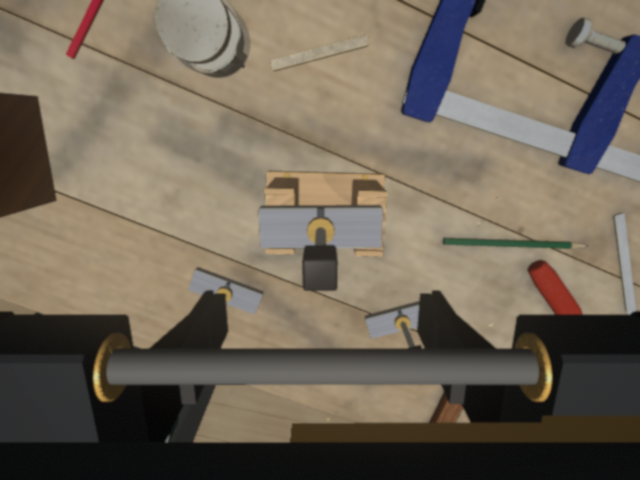

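The wrist view shows the gauge aligned with the tool axes. The grip spans about (303–337, 247–290), the boss is at (321,231), and the foot spans (259–383, 206–249).

```bash
python3 - <<'E'
from h import *
c=load('w1')
pts=np.array([world(c,u,v) for v in range(195,300) for u in range(250,395) if c['range_z'][v,u]>0])
a=pts[:,2]>.18; f=(abs(pts[:,2]-.089)<.004)
r=R.from_quat(get_obs()['tool_rot'])
for m in (a,f):
    q=r.inv().apply(pts[m]); lo,hi=q.min(0),q.max(0)
    mid=(lo+hi)/2; print(m.sum(),hi-lo,r.apply(mid),np.median(pts[m][:,2]))
print('boss',world(c,321,231,.095),'d',delta([.5835,-.2485,.177]))
E
```

```text
1319 [0.02021766 0.01985993 0.01213305] [ 0.58338615 -0.24732382  0.18608596] 0.1898862056059633
4257 [0.03473875 0.10018436 0.00796734] [ 0.58400451 -0.24732     0.08899448] 0.08832692051361074
boss [ 0.58279434 -0.24798516  0.095     ] d [ 0.00356544 -0.02818158  1.89146364]
```

Request:
move_arm --commands '[[[0, -0.05, 0.8, 0, 0, 0], [0, -0.05, 1.5, 0, 0, 0], [0, -0.05, 1.91, 0, 0, 0], [0, -0.05, 1.91, 0, 0, 0], [0, -0.05, 1.91, 0, 0, 0]]]'

```text
time: 2.15
position: [0.5845, -0.247, 0.3414]
tool_rot: [0.991, 0.13, 0.001, 0.001]
ft_force: [0.7, -0.6, 0.8]
grip_width: 0.0872
grip_force: 0.0
```

Request:
move_arm --commands '[[[0, 0, 0, 0, 0, 0], [0, 0, 0, 0, 0, 0], [0, 0, 0, 0, 0, 0], [0, 0, 0, 0, 0, 0], [0, 0, 0, 0, 0, 0], [0, 0, 0, 0, 0, 0]]]' --claw 1 --squeeze 40

```text
time: 2.9
position: [0.5842, -0.2464, 0.3403]
tool_rot: [0.991, 0.131, -0.0, -0.0]
ft_force: [-0.5, 0.2, -0.4]
grip_width: 0.035
grip_force: 0.0
```

Request:
move_arm --commands '[[[0, 0, 0, 0, 0, 0], [0, 0, 0, 0, 0, 0], [0, 0, 0, 0, 0, 0], [0, 0, 0, 0, 0, 0], [0, 0, 0, 0, 0, 0]]]'

```text
time: 3.52
position: [0.5842, -0.2465, 0.3403]
tool_rot: [0.991, 0.131, 0.0, 0.0]
ft_force: [0.3, -0.3, -0.1]
grip_width: 0.0199
grip_force: 40.0
```

Request:
move_arm --commands '[[[0, 0, -0.2, 0, 0, 0], [0, 0, -0.5, 0, 0, 0], [0, 0, -1.0, 0, 0, 0], [0, 0, -1.6, 0, 0, 0], [0, 0, -1.9, 0, 0, 0], [0, 0, -2.0, 0, 0, 0], [0, 0, -2.0, 0, 0, 0], [0, 0, -2.0, 0, 0, 0]]]'

```text
time: 4.53
position: [0.5839, -0.2463, 0.4193]
tool_rot: [0.991, 0.13, -0.001, -0.001]
ft_force: [0.3, -0.3, -1.5]
grip_width: 0.0198
grip_force: 40.0
```

```bash
python3 - <<'E'
from h import *
c=snap('side','s2')
print(get_obs()['ft_force'],delta([.5545,.0815,.256]))
m=cv2.resize(c['pixels'][180:330,240:440],(800,600),interpolation=cv2.INTER_CUBIC);cv2.imwrite('pics/s2c.png',m)
E
```

```text
[-0.20332327 -0.00775564 -1.93516188] [ 1.41426741e+00 -8.10087734e+00 -6.11704685e-03]
```

View pics/s2c.png

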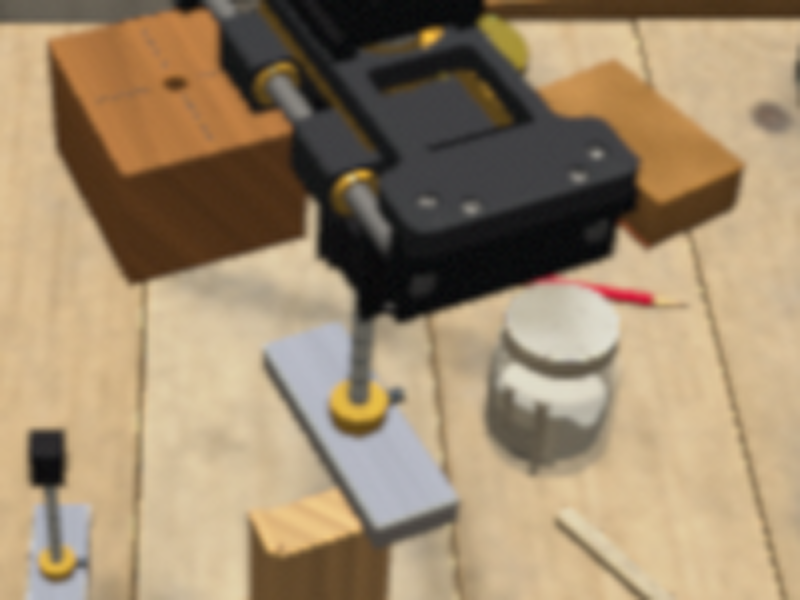

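Gauge hangs level: boss at about (358,405), foot from (265,350) to (455,505). Next I'll stop short of the bore, so the wrist camera sees both the bore and the gauge.

Request:
move_arm --commands '[[[-0.05, -0.6, 0, 0, 0, 0], [-0.15, -1.6, 0, 0, 0, 0], [-0.25, -2.8, 0, 0, 0, 0], [-0.35, -4.0, 0, 0, 0, 0], [-0.45, -5.2, 0, 0, 0, 0], [-0.55, -6.4, 0, 0, 0, 0], [-0.6, -7.3, 0, 0, 0, 0], [-0.6, -7.9, 0, 0, 0, 0], [-0.6, -8.1, 0, 0, 0, 0], [-0.6, -8.1, 0, 0, 0, 0], [-0.6, -8.1, 0, 0, 0, 0], [-0.6, -8.1, 0, 0, 0, 0]]]'

```text
time: 6.08
position: [0.4775, 0.0595, 0.4203]
tool_rot: [0.992, 0.13, 0.0, 0.0]
ft_force: [-0.5, 0.3, -2.1]
grip_width: 0.0195
grip_force: 40.0
```

```bash
python3 - <<'E'
from h import *
c=snap('wrist','w2')
o=get_obs();r=R.from_quat(o['tool_rot']);print(r.apply([0,0,.164])+o['position'],r.as_matrix().round(3),o['ft_force'])
E
```

```text
[0.47746067 0.05959375 0.25628125] [[ 0.966  0.258  0.   ]
 [ 0.258 -0.966 -0.   ]
 [-0.     0.    -1.   ]] [-0.47333876 -0.02454735 -1.97402981]
```

View pics/w2.png

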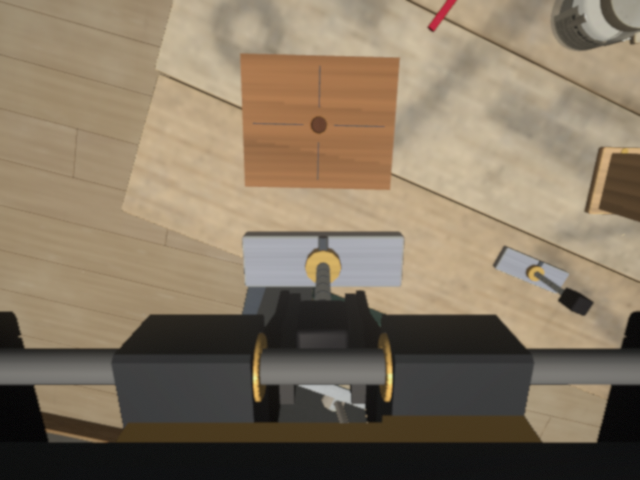

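The wrist view shows the bore at (318.5,125), the boss at (323,266) and the foot at (243–404, 232–287), in line with the block.

```bash
python3 - <<'E'
from h import *
c=load('w2');t=load('top1')
o=get_obs();r=R.from_quat(o['tool_rot'])
pts=np.array([world(c,u,v) for v in range(215,300) for u in range(230,420) if c['range_z'][v,u]>0])
z=pts[:,2];m=(z>.155)&(z<.172)
q=r.inv().apply(pts[m]);mid=(q.min(0)+q.max(0))/2
print('foot ext',np.ptp(q,axis=0),'z',np.median(z[m]),'ctr',r.apply(mid))
foot=np.median(z[m]); print('grasp',r.apply([0,0,.164])+o['position'])
print('boss ',world(c,323,266,foot+.005))
# bore centroid from dark pixels
g=cv2.cvtColor(c['pixels'],cv2.COLOR_BGR2GRAY)[110:141,303:335];v,u=np.where(g<65);print(len(u),u.mean()+303,v.mean()+110)
b=world(c,318.5,125,.075); print('bore',b, 'block z',world(c,280,100)[2])
print('delta foot->bore units',r.inv().apply(b-r.apply(mid))/.04, 'grasp->bore',delta([b[0],b[1],.2562]))
# two wrist/top triangulation
P=lambda c:c['camera_matrix']@np.diag([1,-1,-1])@c['extrinsics'][:3]
X=cv2.triangulatePoints(P(c),P(t),np.array([318.5,125.]),np.array([214.25,289.75]));print(X[:3].ravel()/X[3])
E
```

```text
foot ext [0.03498019 0.10029744 0.01610434] z 0.1683763577384295 ctr [0.47649684 0.05952983 0.1638902 ]
grasp [0.47746067 0.05959375 0.25628125]
boss  [0.47543338 0.0591783  0.17337636]
0 nan nan
bore [0.55351593 0.08344946 0.075     ] block z 0.07360981086811252
delta foot->bore units [ 2.01453856 -0.08205194  2.22224524] grasp->bore [ 1.99084396 -0.08646451  0.00202095]
[0.55462997 0.08229493 0.07421619]<stdin>:11: RuntimeWarning: Mean of empty slice.
  ret = ret.dtype.type(ret / rcount)
```

Request:
move_arm --commands '[[[0.3, 0, 0, 0, 0, 0], [0.8, -0.03, 0, 0, 0, 0], [1.4, -0.06, 0.2, 0, 0, 0], [1.8, -0.08, 0.6, 0, 0, 0], [2.01, -0.08, 1.0, 0, 0, 0], [2.01, -0.08, 1.3, 0, 0, 0], [2.01, -0.08, 1.5, 0, 0, 0], [2.01, -0.08, 1.55, 0, 0, 0], [2.01, -0.08, 1.55, 0, 0, 0], [2.01, -0.08, 1.55, 0, 0, 0]]]'

```text
time: 7.38
position: [0.554, 0.0842, 0.359]
tool_rot: [0.991, 0.13, 0.001, 0.0]
ft_force: [1.2, -0.3, -2.4]
grip_width: 0.0197
grip_force: 40.0
```

```bash
python3 - <<'E'
from h import *
c=snap('side','s3');w=snap('wrist','w3')
b=[.5540,.0828]
o=get_obs();print(o['ft_force'],delta([*b,.186]),(R.from_quat(o['tool_rot']).apply([0,0,.164])+o['position']))
m=np.hstack([cv2.resize(c['pixels'][140:260,220:340],(400,400),interpolation=cv2.INTER_CUBIC),cv2.resize(w['pixels'][100:340,200:440],(400,400))]);cv2.imwrite('pics/s3c.png',m)
E
```

```text
[-0.55306387 -0.27542754 -1.94438823] [-0.01402231  0.03275189  0.22266518] [0.55419295 0.08421116 0.19490674]
```

View pics/s3c.png

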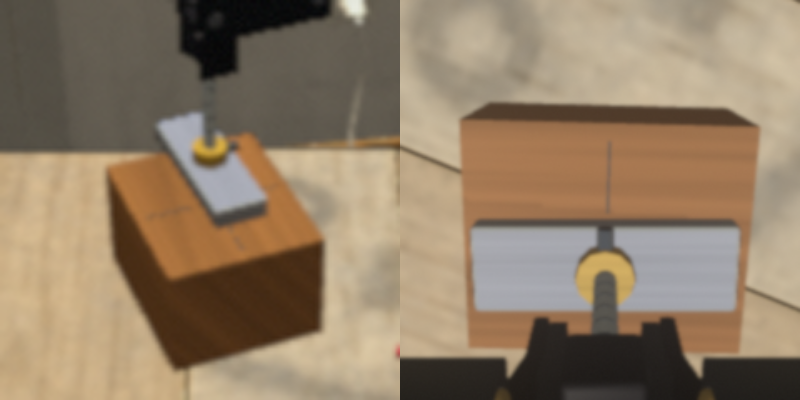

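Both crops show the foot over the bore, with the pencil line running to about (608,275) against the boss at (605,275). I'll shift about 1 mm and lower it.

Request:
move_arm --commands '[[[-0.01, 0.03, 0, 0, 0, 0], [-0.01, 0.03, 0.1, 0, 0, 0], [-0.01, 0.03, 0.2, 0, 0, 0], [-0.01, 0.03, 0.27, 0, 0, 0], [-0.01, 0.03, 0.32, 0, 0, 0], [-0.01, 0.03, 0.36, 0, 0, 0], [-0.01, 0.03, 0.36, 0, 0, 0]]]'

```text
time: 8.35
position: [0.5539, 0.083, 0.3438]
tool_rot: [0.991, 0.131, -0.0, -0.0]
ft_force: [0.4, 0.1, -2.1]
grip_width: 0.0195
grip_force: 40.0
```

Request:
move_arm --commands '[[[0, 0, 0.03, 0, 0, 0], [0, 0, 0.06, 0, 0, 0], [0, 0, 0.09, 0, 0, 0], [0, 0, 0.12, 0, 0, 0], [0, 0, 0.15, 0, 0, 0], [0, 0, 0.18, 0, 0, 0], [0, 0, 0.18, 0, 0, 0]]]'

```text
time: 9.22
position: [0.554, 0.0829, 0.337]
tool_rot: [0.991, 0.131, 0.0, 0.0]
ft_force: [-1.4, -1.9, 3.4]
grip_width: 0.0197
grip_force: 40.0
```

Foot seated; the tip is about 12 mm into the bore and the rod is sliding at about 5 N. I'm lowering the grip force so that it also caps the press.

Request:
move_arm --commands '[[[0, 0, 0, 0, 0, 0], [0, 0, 0.05, 0, 0, 0], [0, 0, 0.1, 0, 0, 0], [0, 0, 0.15, 0, 0, 0], [0, 0, 0.2, 0, 0, 0], [0, 0, 0.25, 0, 0, 0], [0, 0, 0.25, 0, 0, 0]]]' --squeeze 16

```text
time: 10.1
position: [0.5539, 0.083, 0.3264]
tool_rot: [0.991, 0.13, -0.0, -0.0]
ft_force: [0.5, -1.3, 1.4]
grip_width: 0.02
grip_force: 16.0
```

Request:
move_arm --commands '[[[0, 0, 0.02, 0, 0, 0], [0, 0, 0.04, 0, 0, 0], [0, 0, 0.06, 0, 0, 0], [0, 0, 0.06, 0, 0, 0]]]'

```text
time: 10.6
position: [0.5539, 0.083, 0.3243]
tool_rot: [0.991, 0.13, 0.0, -0.0]
ft_force: [0.4, -2.0, 3.6]
grip_width: 0.0198
grip_force: 16.0
```

Request:
move_arm --commands '[[[0, 0, 0.02, 0, 0, 0], [0, 0, 0.04, 0, 0, 0], [0, 0, 0.06, 0, 0, 0], [0, 0, 0.06, 0, 0, 0]]]'

```text
time: 11.1
position: [0.5539, 0.083, 0.3218]
tool_rot: [0.991, 0.13, 0.0, -0.0]
ft_force: [-1.1, -0.9, 3.4]
grip_width: 0.0199
grip_force: 16.0
```

Request:
move_arm --commands '[[[0, 0, 0.02, 0, 0, 0], [0, 0, 0.04, 0, 0, 0], [0, 0, 0.06, 0, 0, 0], [0, 0, 0.06, 0, 0, 0]]]'

```text
time: 11.6
position: [0.5539, 0.083, 0.3194]
tool_rot: [0.991, 0.13, 0.0, -0.0]
ft_force: [0.2, -1.4, 3.4]
grip_width: 0.02
grip_force: 16.0
```

Request:
move_arm --commands '[[[0, 0, 0.02, 0, 0, 0], [0, 0, 0.04, 0, 0, 0], [0, 0, 0.06, 0, 0, 0], [0, 0, 0.06, 0, 0, 0]]]'

```text
time: 12.1
position: [0.5539, 0.083, 0.317]
tool_rot: [0.991, 0.13, 0.0, -0.0]
ft_force: [-0.2, -1.1, 3.0]
grip_width: 0.0201
grip_force: 16.0
```

Request:
move_arm --commands '[[[0, 0, 0.02, 0, 0, 0], [0, 0, 0.04, 0, 0, 0], [0, 0, 0.06, 0, 0, 0], [0, 0, 0.06, 0, 0, 0]]]'

```text
time: 12.6
position: [0.5539, 0.083, 0.3146]
tool_rot: [0.991, 0.131, -0.0, -0.0]
ft_force: [0.2, -0.2, 3.2]
grip_width: 0.0202
grip_force: 16.0
```

Request:
move_arm --commands '[[[0, 0, 0.02, 0, 0, 0], [0, 0, 0.04, 0, 0, 0], [0, 0, 0.06, 0, 0, 0], [0, 0, 0.06, 0, 0, 0]]]'

```text
time: 13.1
position: [0.5539, 0.083, 0.3122]
tool_rot: [0.991, 0.131, -0.0, -0.0]
ft_force: [-0.5, 0.0, 3.1]
grip_width: 0.0195
grip_force: 16.0
```

Request:
move_arm --commands '[[[0, 0, 0.02, 0, 0, 0], [0, 0, 0.04, 0, 0, 0], [0, 0, 0.06, 0, 0, 0], [0, 0, 0.06, 0, 0, 0]]]'

```text
time: 13.6
position: [0.5539, 0.083, 0.3098]
tool_rot: [0.991, 0.13, -0.0, -0.0]
ft_force: [0.2, -0.8, 3.2]
grip_width: 0.02
grip_force: 16.0
```

Request:
move_arm --commands '[[[0, 0, 0.02, 0, 0, 0], [0, 0, 0.04, 0, 0, 0], [0, 0, 0.06, 0, 0, 0], [0, 0, 0.06, 0, 0, 0]]]'

```text
time: 14.1
position: [0.5539, 0.083, 0.3074]
tool_rot: [0.991, 0.131, -0.0, -0.0]
ft_force: [0.4, -0.1, 3.5]
grip_width: 0.0195
grip_force: 16.0
```

Request:
move_arm --commands '[[[0, 0, 0.02, 0, 0, 0], [0, 0, 0.04, 0, 0, 0], [0, 0, 0.06, 0, 0, 0], [0, 0, 0.06, 0, 0, 0]]]'

```text
time: 14.6
position: [0.5539, 0.083, 0.305]
tool_rot: [0.991, 0.131, -0.0, -0.0]
ft_force: [-0.2, -1.0, 3.0]
grip_width: 0.0199
grip_force: 16.0
```

Request:
move_arm --commands '[[[0, 0, 0.02, 0, 0, 0], [0, 0, 0.04, 0, 0, 0], [0, 0, 0.06, 0, 0, 0], [0, 0, 0.06, 0, 0, 0]]]'

```text
time: 15.1
position: [0.5539, 0.083, 0.3026]
tool_rot: [0.991, 0.131, -0.0, -0.0]
ft_force: [-0.3, 0.1, 2.9]
grip_width: 0.0199
grip_force: 16.0
```

Request:
move_arm --commands '[[[0, 0, 0.02, 0, 0, 0], [0, 0, 0.04, 0, 0, 0], [0, 0, 0.06, 0, 0, 0], [0, 0, 0.06, 0, 0, 0]]]'

```text
time: 15.6
position: [0.5539, 0.083, 0.3002]
tool_rot: [0.991, 0.131, -0.0, -0.0]
ft_force: [0.7, 0.5, 2.1]
grip_width: 0.02
grip_force: 16.0
```

```bash
python3 - <<'E'
from h import *
c=snap('side','s4');w=snap('wrist','w4')
m=np.hstack([cv2.resize(c['pixels'][130:230,220:320],(400,400),interpolation=cv2.INTER_CUBIC),cv2.resize(w['pixels'][160:360,220:420],(400,400))]);cv2.imwrite('pics/s4c.png',m)
E
```

```text
(no output)
```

View pics/s4c.png

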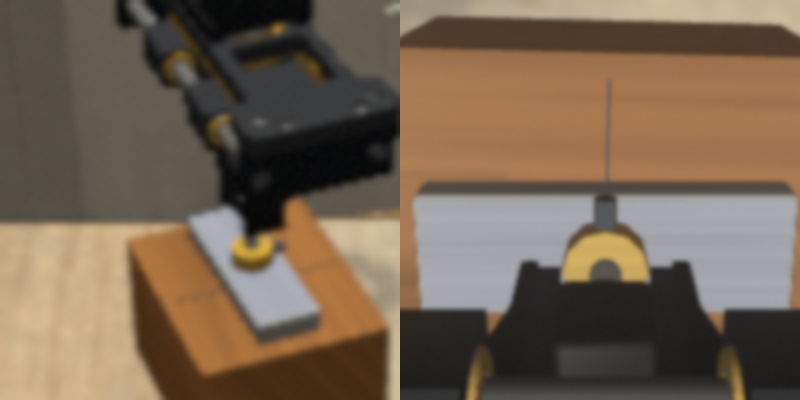

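The side crop shows the foot flat on the block, with the finger tips about 20 mm above the boss. I'll check for slip with wrist range on the grip's top face, near full-image (322,340), against the earlier picture.

```bash
python3 - <<'E'
from h import *
for f in ('w2','w3','w4'):
    c=load(f); print(f,[c['range_z'][v,322].round(4) for v in range(285,350,5)])
E
```

```text
w2 [np.float32(0.2016), np.float32(0.1945), np.float32(0.1899), np.float32(0.1698), np.float32(0.1654), np.float32(0.1613), np.float32(0.1576), np.float32(0.1534), np.float32(0.1492), np.float32(0.1455), np.float32(0.1449), np.float32(0.1455), np.float32(0.1473)]
w3 [np.float32(0.2008), np.float32(0.1948), np.float32(0.1897), np.float32(0.1707), np.float32(0.1654), np.float32(0.1609), np.float32(0.1569), np.float32(0.1532), np.float32(0.1493), np.float32(0.1468), np.float32(0.1465), np.float32(0.1467), np.float32(0.1472)]
w4 [np.float32(0.1964), np.float32(0.194), np.float32(0.1894), np.float32(0.1698), np.float32(0.165), np.float32(0.1603), np.float32(0.1565), np.float32(0.1536), np.float32(0.1492), np.float32(0.1453), np.float32(0.1453), np.float32(0.1459), np.float32(0.1485)]
```

No slip: the grip top range is unchanged at 0.146 m. I'll carry on to the bottom.

Request:
move_arm --commands '[[[0, 0, 0.01, 0, 0, 0], [0, 0, 0.02, 0, 0, 0], [0, 0, 0.03, 0, 0, 0], [0, 0, 0.03, 0, 0, 0]]]'

```text
time: 16.2
position: [0.5539, 0.083, 0.2998]
tool_rot: [0.991, 0.131, 0.0, 0.0]
ft_force: [-0.4, 0.5, 6.9]
grip_width: 0.0197
grip_force: 16.0
```

Request:
move_arm --commands '[[[0, 0, 0.02, 0, 0, 0], [0, 0, 0.02, 0, 0, 0], [0, 0, 0.02, 0, 0, 0]]]'

```text
time: 16.58
position: [0.5539, 0.083, 0.2997]
tool_rot: [0.991, 0.131, 0.0, 0.0]
ft_force: [-1.9, 1.1, 11.5]
grip_width: 0.0197
grip_force: 16.0
```

Bottom found: TCP z is held at 0.2997 while the force climbs. Reading is about 49 mm. Now lift straight up.

Request:
move_arm --commands '[[[0, 0, -0.05, 0, 0, 0], [0, 0, -0.05, 0, 0, 0], [0, 0, -0.15, 0, 0, 0], [0, 0, -0.4, 0, 0, 0], [0, 0, -0.8, 0, 0, 0], [0, 0, -1.3, 0, 0, 0], [0, 0, -1.8, 0, 0, 0], [0, 0, -2.3, 0, 0, 0], [0, 0, -2.55, 0, 0, 0], [0, 0, -2.6, 0, 0, 0], [0, 0, -2.6, 0, 0, 0]]]' --squeeze 40

```text
time: 17.95
position: [0.5536, 0.083, 0.402]
tool_rot: [0.991, 0.131, -0.0, -0.0]
ft_force: [-0.1, 0.2, -1.6]
grip_width: 0.0198
grip_force: 40.0
```

```bash
python3 - <<'E'
from h import *
c=snap('side','s5')
o=get_obs();r=R.from_quat(o['tool_rot']);print(o['position'],o['ft_force'],r.as_matrix().round(3), r.inv().apply(np.array([.5842,-.2464,.4025])-o['position'])/.04)
w=snap('wrist','w5');print([w['range_z'][v,322].round(4) for v in (305,330,335,340)])
E
```

```text
[0.55357642 0.08297056 0.40170508] [ 0.4395652  -0.09116509 -2.30927342] [[ 0.966  0.259 -0.002]
 [ 0.259 -0.966  0.   ]
 [-0.002 -0.    -1.   ]] [-1.39115709  8.15192213 -0.02173155]
[np.float32(0.1643), np.float32(0.1455), np.float32(0.1451), np.float32(0.1475)]
```

Request:
move_arm --commands '[[[-0.1, 0.5, 0, 0, 0, 0], [-0.25, 1.5, 0, 0, 0, 0], [-0.45, 2.7, 0, 0, 0, 0], [-0.65, 3.9, 0, 0, 0, 0], [-0.85, 5.1, 0, 0, 0, 0], [-1.05, 6.3, 0, 0, 0, 0], [-1.25, 7.3, 0, 0, 0, 0], [-1.35, 7.9, 0, 0, 0, 0], [-1.39, 8.15, 0, 0, 0, 0], [-1.39, 8.15, 0, 0, 0, 0], [-1.39, 8.15, 0, 0, 0, 0]]]'

```text
time: 19.42
position: [0.5845, -0.2448, 0.4022]
tool_rot: [0.991, 0.131, -0.0, -0.001]
ft_force: [-0.3, -0.4, -2.5]
grip_width: 0.0194
grip_force: 40.0
```

```bash
python3 - <<'E'
from h import *
c=snap('side','s6');w=snap('wrist','w6')
o=get_obs();r=R.from_quat(o['tool_rot']);print(o['position'],o['ft_force'],r.as_matrix().round(3), r.inv().apply(np.array([.5842,-.2464,.2997])-o['position'])/.04)
m=np.hstack([cv2.resize(c['pixels'][240:400,270:390],(400,533),interpolation=cv2.INTER_CUBIC),cv2.resize(w['pixels'][100:340,230:410],(400,533))]);cv2.imwrite('pics/s6c.png',m)
E
```

```text
[ 0.58462179 -0.24482603  0.40240675] [-0.31165761  1.47029791 -1.91379833] [[ 0.965  0.261 -0.   ]
 [ 0.261 -0.965  0.001]
 [-0.    -0.001 -1.   ]] [-0.01985962  0.03689618  2.56765009]
```

View pics/s6c.png

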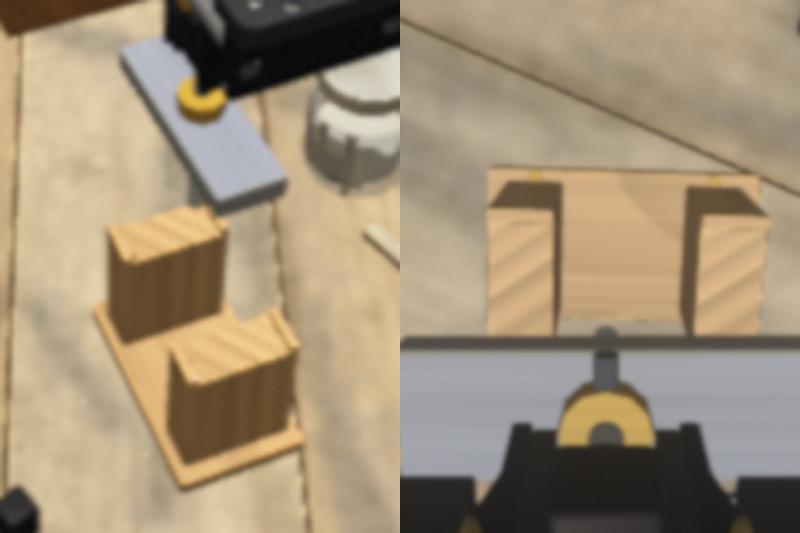

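The side crop shows the gauge hanging upright above the rest. The wrist crop suggests the cheeks (488–768) sit a few mm to tool +y of the gauge, so I'll measure that.

```bash
python3 - <<'E'
from h import *
o=get_obs();r=R.from_quat(o['tool_rot']);g=r.inv().apply(o['position'])
for f,v0,v1,u0,u1,zl,zh in (('w6',180,248,255,415,.07,.083),('w1',160,270,245,400,.07,.083),('top1',215,290,340,440,.07,.083),('w6',230,310,180,460,.13,.18)):
    c=load(f);p=np.array([world(c,u,v) for v in range(v0,v1) for u in range(u0,u1) if c['range_z'][v,u]>0])
    p=p[(p[:,2]>zl)&(p[:,2]<zh)];q=(r.inv().apply(p)-g)*1000
    print(f,len(q),'x',np.percentile(q[:,0],[0,1,50,99,100]).round(1),'y',np.percentile(q[:,1],[0,1,50,99,100]).round(1))
    h=np.histogram(q[:,1],np.arange(-65,66,5))[0];print(h)
E
```

```text
w6 3254 x [-16.2 -15.7   6.9  28.8  29.2] y [-43.7 -42.9 -19.7  55.7  56.9]
[  0   0   0   0 222 360 337 349 346  46   0   0   0   0   0   0   0   0
   0 206 329 331 326 330  72   0]
w1 1657 x [-30.  -28.3  16.6  28.9  29.4] y [-45.9 -43.1  16.6  56.2  56.8]
[  0   0   0   2 101 160 160 156 149  36  12  11  11   9   8  10  10  10
   9  96 149 150 148 187  73   0]
top1 283 x [-28.3 -28.  -17.5  29.6  30. ] y [-46.6 -46.4 -21.5  56.3  57.2]
[ 0  0  0  8 23 31 27 29 30  6  1  1  0  1  1  0  1  1  2 16 15 22 25 34
  9  0]
w6 127 x [ 0.1  0.9 15.3 15.5 15.5] y [-49.1 -47.6  -1.7  45.6  47.5]
[ 0  0  0  6  6  5  5  8  3  5  5  6 25 22  5  4  4  4  3  3  2  4  2  0
  0  0]
```

Rest centre is at about +6.5 mm in y and +0.5 mm in x. I'll shift by y 0.17 and x 0.03 to centre the foot, then lower.

Request:
move_arm --commands '[[[0.03, 0.1, 0, 0, 0, 0], [0.03, 0.17, 0, 0, 0, 0], [0.03, 0.17, 0.2, 0, 0, 0], [0.03, 0.17, 0.6, 0, 0, 0], [0.03, 0.17, 1.1, 0, 0, 0], [0.03, 0.17, 1.6, 0, 0, 0], [0.03, 0.17, 2.0, 0, 0, 0], [0.03, 0.17, 2.25, 0, 0, 0], [0.03, 0.17, 2.4, 0, 0, 0], [0.03, 0.17, 2.4, 0, 0, 0], [0.03, 0.17, 2.4, 0, 0, 0]]]'

```text
time: 20.9
position: [0.5877, -0.2527, 0.3071]
tool_rot: [0.991, 0.131, 0.001, 0.0]
ft_force: [-0.8, -0.9, -3.4]
grip_width: 0.0196
grip_force: 40.0
```

```bash
python3 - <<'E'
from h import *
o=get_obs();print(o['position'],o['ft_force'])
g=R.from_quat(o['tool_rot']).apply([0,0,.164])+o['position'];print((o['position'][2]-.2997)/.04)
E
```

```text
[ 0.58772688 -0.25269391  0.30705899] [-0.82839441 -0.8589591  -3.39349033]
0.18397471114815628
```

Request:
move_arm --commands '[[[0, 0, 0.05, 0, 0, 0], [0, 0, 0.1, 0, 0, 0], [0, 0, 0.14, 0, 0, 0], [0, 0, 0.14, 0, 0, 0], [0, 0, 0.14, 0, 0, 0]]]'

```text
time: 21.52
position: [0.5875, -0.2526, 0.3007]
tool_rot: [0.991, 0.131, -0.0, -0.0]
ft_force: [0.2, -0.7, -1.6]
grip_width: 0.0193
grip_force: 40.0
```

Request:
move_arm --commands '[[[0, 0, 0.01, 0, 0, 0], [0, 0, 0.01, 0, 0, 0], [0, 0, 0.01, 0, 0, 0]]]'

```text
time: 21.9
position: [0.5875, -0.2526, 0.3004]
tool_rot: [0.991, 0.13, 0.0, 0.0]
ft_force: [-0.2, -0.1, -2.0]
grip_width: 0.0196
grip_force: 40.0
```

Request:
move_arm --commands '[[[0, 0, 0.01, 0, 0, 0], [0, 0, 0.01, 0, 0, 0], [0, 0, 0.01, 0, 0, 0]]]'

```text
time: 22.28
position: [0.5875, -0.2526, 0.2999]
tool_rot: [0.991, 0.131, -0.0, 0.0]
ft_force: [-0.1, 1.2, -1.2]
grip_width: 0.0196
grip_force: 40.0
```

Request:
move_arm --commands '[[[0, 0, 0, 0, 0, 0], [0, 0, 0, 0, 0, 0], [0, 0, 0, 0, 0, 0]]]' --squeeze 3

```text
time: 22.65
position: [0.5875, -0.2526, 0.3]
tool_rot: [0.991, 0.131, -0.0, -0.0]
ft_force: [0.6, 0.4, -1.7]
grip_width: 0.0201
grip_force: 3.0
```

Request:
move_arm --commands '[[[0, 0, 0, 0, 0, 0], [0, 0, 0, 0, 0, 0], [0, 0, 0, 0, 0, 0], [0, 0, 0, 0, 0, 0], [0, 0, 0, 0, 0, 0], [0, 0, 0, 0, 0, 0], [0, 0, 0, 0, 0, 0], [0, 0, 0, 0, 0, 0]]]' --claw -0.2

```text
time: 23.65
position: [0.5875, -0.2525, 0.2999]
tool_rot: [0.991, 0.131, 0.0, -0.0]
ft_force: [-0.3, -1.0, 0.4]
grip_width: 0.0521
grip_force: 0.0
```

Request:
move_arm --commands '[[[0, 0, -0.2, 0, 0, 0], [0, 0, -0.7, 0, 0, 0], [0, 0, -1.4, 0, 0, 0], [0, 0, -2.2, 0, 0, 0], [0, 0, -3.0, 0, 0, 0], [0, 0, -3.5, 0, 0, 0], [-0.7, 0, -3.7, 0, 0, 0], [-1.5, 0, -3.7, 0, 0, 0], [-2, 0, -3.7, 0, 0, 0], [-2, 0, -3.7, 0, 0, 0]]]'

```text
time: 24.9
position: [0.5093, -0.2736, 0.4483]
tool_rot: [0.992, 0.13, 0.0, -0.0]
ft_force: [-0.3, -0.9, 0.5]
grip_width: 0.0522
grip_force: 0.0
```

```bash
python3 - <<'E'
from h import *
c=snap('side','s7');w=snap('wrist','w7')
print(get_obs()['ft_force'])
m=np.hstack([cv2.resize(c['pixels'][240:400,270:390],(400,533),interpolation=cv2.INTER_CUBIC),cv2.resize(w['pixels'],(400,300)).copy() if 0 else cv2.copyMakeBorder(cv2.resize(w['pixels'],(400,300)),0,233,0,0,0)]);cv2.imwrite('pics/s7c.png',m)
p=np.array([world(w,u,v) for v in range(0,300,1) for u in range(200,440) if w['range_z'][v,u]>0])
for zl,zh in ((.12,.2),(.086,.093),(.07,.083)):
    q=p[(p[:,2]>zl)&(p[:,2]<zh)&(np.hypot(p[:,0]-.587,p[:,1]+.252)<.08)]
    if len(q): print(zl,len(q),np.median(q[:,2]),q.mean(0))
E
```

```text
[ 0.90942053 -0.44285343  0.07423271]
0.12 886 0.14972070291109546 [ 0.58619312 -0.25241681  0.14966254]
0.086 4213 0.08834296338636188 [ 0.58636871 -0.25236597  0.08834029]
0.07 1452 0.07565780376074444 [ 0.5874648  -0.24984809  0.07617127]
```

View pics/s7c.png

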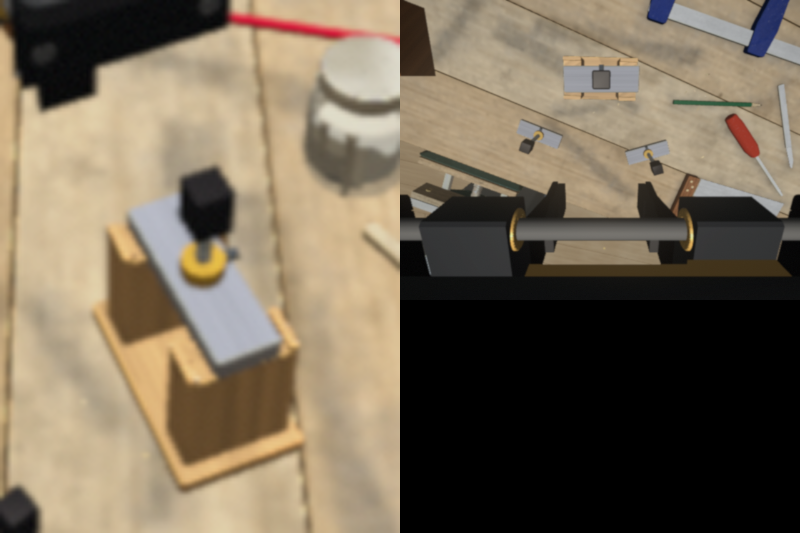

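The gauge sits flat and centred between the lips. The grip top is at 0.150 m, so the reading is still about 49.3 mm.

```bash
python3 -c "
from rig import *
print(hand_in())"
```

```text
the job is handed in; nothing more can be done
None
```

The bore measures about 49 mm deep; the gauge is back upright on its rest with the reading still at about 49 mm, and the job is handed in.

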